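# Turn the utensil caddy round from the wash rail to the prep rail

## Robot

A 7-joint arm with a two-finger parallel gripper is mounted at the origin on the work surface. World frame = base frame: x ahead of the robot, y to its left, z up, the work surface at z = 0. Lengths are in m, angles in rad, forces in N, time in s.
With the tool pointing down it reaches from about 0.425 to 0.925 m from the base axis. Payload 6.8 kg.
Tool frame: the origin (TCP) lies on the front face of the gripper's body, between the roots of the fingers; the fingertips stand 73 mm ahead of it and the grasp point (between the pads) lies 54 mm ahead of it; z points along the fingers, y is the direction in which the jaws open and shut (so a half turn about z gives the same grasp; the last joint's range is limited). The gripper opens to 85 mm and grips with 20 to 120 N. Pads are 22 mm wide; open, the fingers measure 114 mm over their backs; the gripper's body (76 mm by 85 mm) begins 54 mm behind the grasp point. The pads swing forward as they close: fully open they stand 13 mm farther back than shut.
Start: joints at [1.131, 0.477, 0.022, 1.555, -0.011, 1.109, -0.083], TCP at [0.22, -0.638, 0.304] pointing down, gripper open.
Joint ranges: [-2.96, 2.96], [-0.34, 2.1], [-1.41, 1.46], [0.24, 2.44], [-1.37, 4.51], [0.17, 1.92], [-2.96, 2.96]. Speed limits (rad/s): [2.39, 2.39, 3.14, 3.14, 3.14, 3.14, 3.14].

## Interface

Orientations are given as a rotation vector (axis times angle).
In Python, from bench import * gives the robot as it stands.
- The arm moves only by the tool jog_arm, never from a script. Its argument "plan" is a list of rows, each a list of 2 entries, a list of its own where there are three numbers: the shift along the world's x, y, z in cm, then the turn about the world's z in rad. In form: [[[tx, ty, tz], twist], ...]. A call has 1 to 12 rows; each row shifts and turns the commanded pose from where the row before left it; what a row does not reach is not made up. A row lasts 1/10 s, in which the tool goes at most 50 mm and 8.59 degrees, less where a joint would pass 70% of its speed; a pose out of reach is approached as far as the arm can. A call is refused whole if a number of a shift passes 5 or a number of a turn 0.15, either way. A call with a gripper value outside its range is refused whole. "hand" is the finger opening in cm, from 0 to 8.54, set as the call begins (left out, the last holds). The fingers move at their own pace and stop on an object; "grip_force" is the grip in N (left out, the last holds). Time passes only in rows, so rows that do not move let the fingers close. It gives the time, the measured TCP pose, the force and the opening at its end, in the units of the state.
- get_obs(): the state, without advancing time (a new reading comes with each control period).
- grab_frame(name): name is "scene" or "top"; returns the picture (480x640x3 uint8, red, green, blue); there is no depth.
- get_calibration(name): a dict with "intrinsics" (3x3 intrinsics, pixels), "xyz" and "orientation" of the camera in the world. Camera axes: x right, y down, z forward; pixel columns grow to the right and rows downward; lengths in m; the calibration is good to about 2 mm. A picture is of the moment at which its call begins. get_calibration takes no time and is no camera call.
- hand_in(): hands the job in, once; it reports no verdict.
The state is a dict: "clock": time; "joints": joint angles; "qvel": joint speeds; "tau": joint torques, N m; "tcp_pos": TCP position; "orientation": TCP orientation; "contact_force": force on the tool from outside, world axes, zero at the start; "moment": the same for the moment, N m; "grip_width": finger opening in m.
Only numpy, scipy, OpenCV 4.12 (cv2) and the standard library are available. Lean on these libraries where they do the work, as an engineer would, in place of code of your own. Each camera call takes 0.05 s, during which the arm holds its last target. There are 200 camera calls.

## Task

The steel utensil caddy hangs the wrong way round on the wash rail (red foot), its blue handle pointing in towards the post. Lift it off over the rail's end stop, stand it upright on the white board and let go of it, then take it again and hang it on the prep rail (green foot): under the wire shelf, wholly behind that rail's end stop, with the blue handle pointing out to the rail's free end (the wire shelf leaves no room to hold it by its black knob there). Never let it drop, and leave the bottle, the jar and the pan alone.

Things in the scene. Friction and masses are not known exactly. Their poses are not given: they have to be found in the camera images.
- caddy_center (a point): Centre (half-way up, 74 mm above the flat underside) of the loose steel caddy, 0.14 to 0.28 kg: an open-topped box 90 mm (x) by 50 mm (y), 60 mm high, with an arch and a black knob over its middle and a blue handle in front. Its axes: z up, -x towards the handle, y across. Overall height 148 mm. Balanced about its middle, it hangs level.
- caddy_arch (a point): Middle of the underside of the crosspiece of the caddy's closed steel arch, 110 mm above the caddy's underside; it rests on the rail when hung. Arch 30 mm long in x; legs 40 mm apart inside (y); crosspiece 6 mm thick. The opening under it (down to the box rim, 50 mm below) runs through along x, and the rail lies in it.
- caddy_knob (a point): Centre of the black knob on the arch, 132 mm above the caddy's underside: 24 mm (x) by 16 mm (y), 32 mm tall; take it across its 16 mm.
- caddy_handle (a point): Grasp point of the blue handle, an upright fin on the box's front wall: 12 mm thick (caddy's y), 60 mm long (45 to 105 mm from the caddy's middle, towards -x), 20 to 56 mm above the underside. This point is 82 mm from the middle and 38 mm above the underside. Held here the caddy's weight hangs to one side: grip firmly (about 100 N).
- wash_rail: Fixed steel rail with a red foot. Origin on the table straight below the rail's free end; x along the rail to its post, z up. Bar 12 mm thick, axis 190 mm above the table, from x = 0 to the post (22 mm thick) at x = 215 mm. At x = 0 it turns up as a 12 mm thick end stop, top at 220 mm. A caddy lifted 26 to 36 mm off the bar clears it. The caddy starts here, handle towards the post.
- prep_rail: Fixed steel rail with a green foot: rail, end stop, post and axes just like the wash rail's. Above it a wire shelf, from x = -10 mm to the post, 108 mm wide (y), its wires 284 to 292 mm above the table.
- board: Fixed white board, 180 mm (x) by 200 mm (y), 15 mm thick, origin at the centre of its underside on the table.
- bottle: Bystander: yellow squeeze bottle, 60 mm across, 170 mm tall; origin at the centre of its underside.
- jar: Bystander: amber jar, 76 mm across, 100 mm tall; origin at the centre of its underside.
- pan: Bystander: open steel pan, 110 by 170 mm, 65 mm tall; origin at the centre of its underside.
Mind the look-alikes: they are no part of the job. Leave any yellow look-alike of the part that bears caddy_center alone.

How it is judged:
By the outcome, as a careful person would: the job done as asked, in the order asked, and still so for the second after the job is handed in, with the robot touching nothing.
It also fails if it takes over 64 s, if anything falls off the work surface, if the arm or the gripper's body presses on something with over 40 N, if the wrist force passes 120 N, or if a joint passes its speed limit or range.

## Working session

There is one attempt and no reset: what is moved stays moved. The work goes in short steps, Python scripts to look and compute and a tool call to move; the robot and the scene stay as the last step left them, time stands still between calls to the robot, and variables do not carry over. Pictures are saved under pics/ and viewed, about 8 in all and at most 12, crops included, and the job is handed in when it is done.

Besides the shell and the picture viewer there is one more tool, called after ">>>" in YAML: its name, and indented under it one key for each argument. jog_arm: Moves the arm, as the interface text tells. Its arguments: {"type":"object","properties":{"plan":{"type":"array","items":{"type":"array"}},"hand":{"type":"number"},"grip_force":{"type":"number"}},"required":["plan"]}

```bash
mkdir -p pics; ls
python3 - <<'E'
from bench import *
import cv2, numpy as np
for n in("scene","top"):
    c=get_calibration(n);print(n,c)
    cv2.imwrite(f"pics/{n}0.png",cv2.cvtColor(grab_frame(n),cv2.COLOR_RGB2BGR))
print(get_obs())
E
```

```text
pics
scene {'intrinsics': array([[475.39896188,   0.        , 319.08388944],
       [  0.        , 475.39896188, 240.2992015 ],
       [  0.        ,   0.        ,   1.        ]]), 'xyz': array([1.36253601, 0.31401723, 0.92225298]), 'orientation': array([-1.36755882, -2.14050426,  0.9122456 ])}
top {'intrinsics': array([[617.01896144,   0.        , 320.61785813],
       [  0.        , 617.01896144, 243.58197537],
       [  0.        ,   0.        ,   1.        ]]), 'xyz': array([ 2.51619706e-01, -1.12937818e-03,  1.96932235e+00]), 'orientation': array([-2.10794291,  2.13575713, -0.19447371])}
{'clock': 0.1, 'joints': array([ 1.13090594,  0.47770447,  0.02233514,  1.5563225 , -0.01148606,
        1.10929444, -0.08308348]), 'qvel': array([ 0.00035568, -0.00247495,  0.00099905, -0.00203116, -0.00129432,
       -0.00021711, -0.00036853]), 'tau': array([ 3.90081070e-03, -5.97759748e+01,  1.61353290e+00, -2.81955385e+01,
        1.28983162e-02,  4.99081696e-03,  1.48504432e-05]), 'tcp_pos': array([ 0.21974171, -0.63780711,  0.30304409]), 'orientation': array([-3.09691652e+00, -5.18608359e-01,  6.06409971e-04]), 'contact_force': array([-0.76023868,  0.64749108, -1.16584359]), 'moment': array([-0.01222893, -0.01755756, -0.00093237]), 'grip_width': 0.08559170646147427}
```

View pics/scene0.png

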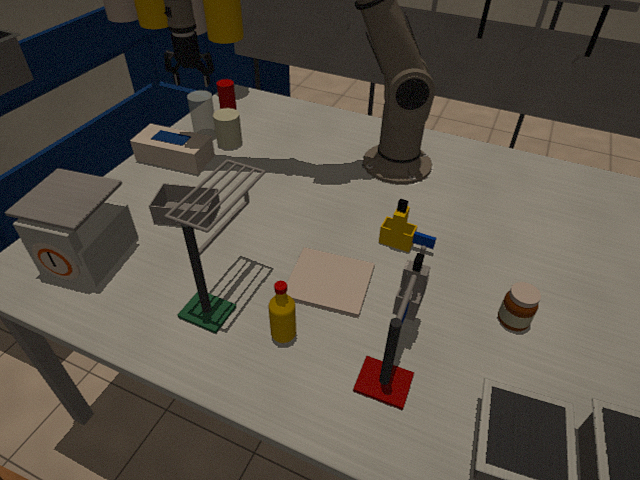

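View pics/top0.png

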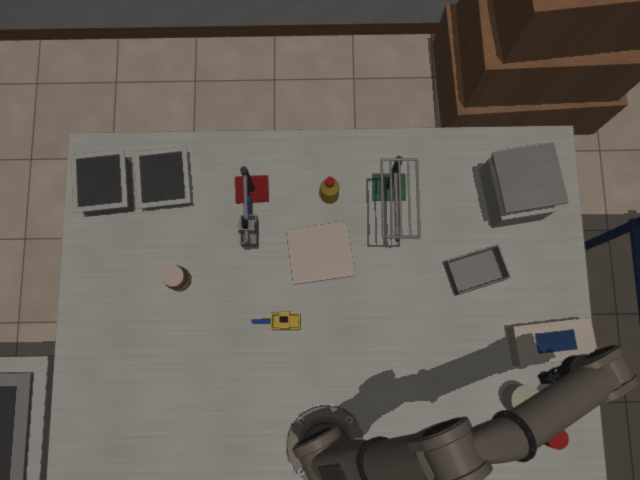

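The scene view shows the red foot at (384,382), the steel caddy at (410,285), the board at (332,280), and the green-foot rail with its shelf at (205,250). The top view shows the red foot at (252,189), the caddy at (249,230), the yellow look-alike at (286,321), the board at (320,252), and the prep shelf at (400,198). Zooming in next.

```bash
cat > h.py <<'E'
from bench import *
import cv2, numpy as np
from scipy.spatial.transform import Rotation as R
def ray(n,u,v):
    c=get_calibration(n);d=R.from_rotvec(c["orientation"]).as_matrix()@np.linalg.inv(c["intrinsics"])@[u,v,1]
    return c["xyz"],d
def onz(n,u,v,z):
    o,d=ray(n,u,v);return o+d*(z-o[2])/d[2]
def proj(n,p):
    c=get_calibration(n);q=c["intrinsics"]@(R.from_rotvec(c["orientation"]).as_matrix().T@(np.array(p)-c["xyz"]));return q[:2]/q[2]
def two(a,b):
    (o,d),(p,e)=ray("top",*a),ray("scene",*b)
    s=np.linalg.lstsq(np.c_[d,-e],p-o,rcond=None)[0];x,y=o+d*s[0],p+e*s[1];return (x+y)/2,np.linalg.norm(x-y)
def blobs(n,im,lo,hi,mn=15):
    hsv=cv2.cvtColor(im,cv2.COLOR_RGB2HSV);m=cv2.inRange(hsv,lo,hi)
    return [(c,cv2.minAreaRect(c),cv2.contourArea(c)) for c in cv2.findContours(m,0,2)[0] if cv2.contourArea(c)>mn]
E
python3 - <<'E'
from h import *
t=cv2.cvtColor(grab_frame("top"),cv2.COLOR_RGB2BGR);s=cv2.cvtColor(grab_frame("scene"),cv2.COLOR_RGB2BGR)
a=cv2.resize(t[150:300,220:440],None,fx=3.6,fy=3.6,interpolation=2)  
cv2.imwrite("pics/t1.png",a)
cv2.imwrite("pics/s1.png",cv2.resize(cv2.convertScaleAbs(s[150:410,150:450],alpha=1.5),None,fx=2.3,fy=2.3,interpolation=2))
rgb=t[:,:,::-1].copy()
for nm,lo,hi,z in(("red",(0,150,80),(8,255,255),.01),("green",(65,100,30),(90,255,255),.01),("blue",(105,130,50),(125,255,255),.12),("white",(0,0,150),(180,60,255),.015)):
    for c,r,A in blobs("top",rgb,lo,hi,30):
        if 200<r[0][0]<430 and r[0][1]<345: print(nm,np.round(r[0],1),np.round(r[1],1),r[2],A,[np.round(onz("top",*p,z)[:2],4).tolist() for p in cv2.boxPoints(r)],onz("top",*r[0],z).round(4))
E
```

```text
red [329.5 180.5] [7. 7.] 90.0 40.0 [[0.8447, -0.0166], [0.8444, -0.0397], [0.8205, -0.0393], [0.8208, -0.0163]] [ 0.8326 -0.028   0.01  ]
red [239. 189.] [24.  6.] 90.0 142.5 [[0.8489, 0.2804], [0.8486, 0.2606], [0.7669, 0.2597], [0.7672, 0.2794]] [0.8078 0.27   0.01  ]
red [258.5 188.5] [25. 17.] 90.0 342.0 [[0.8517, 0.2342], [0.8509, 0.1781], [0.7658, 0.1778], [0.7666, 0.2335]] [0.8086 0.2059 0.01  ]
blue [260.5 320.5] [17.  3.] 0.0 34.5 [[0.3657, 0.2111], [0.3746, 0.2112], [0.3739, 0.1605], [0.365, 0.1605]] [0.3698 0.1858 0.12  ]
```

View pics/t1.png

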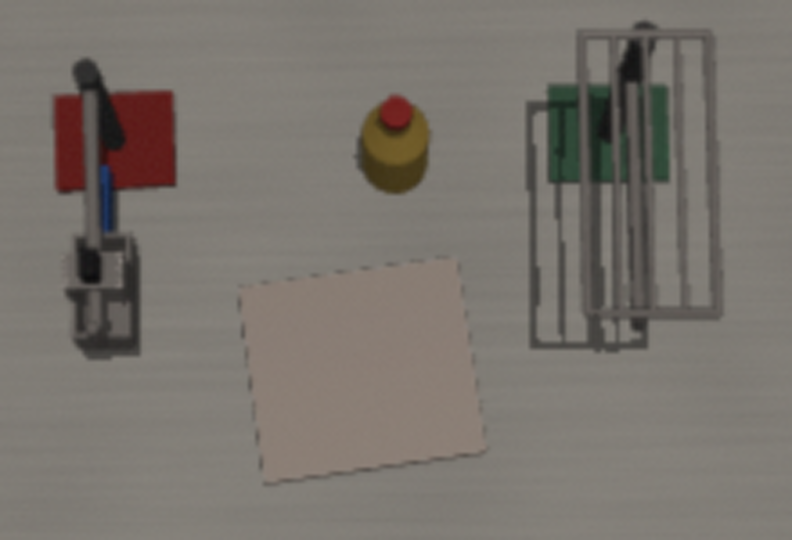

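View pics/s1.png

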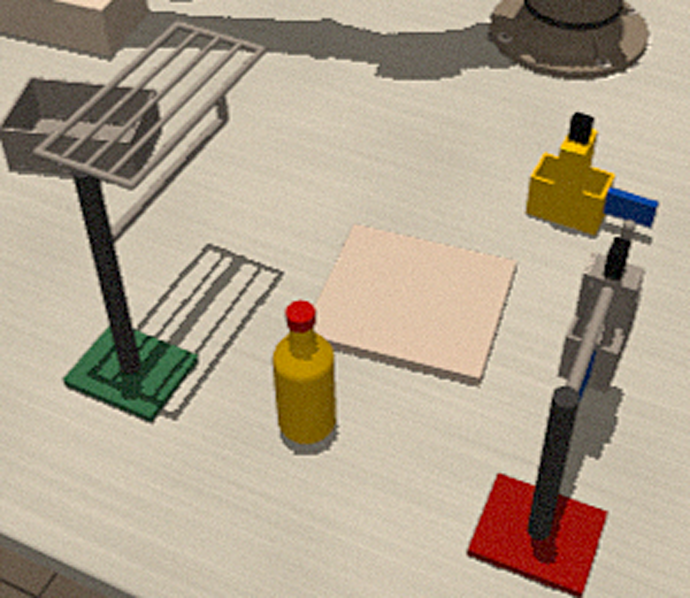

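The crops (top crop x3.6 offset 220,150; scene crop x2.3 offset 150,150) show:
- **Knob:** (90,266) top, (618,258) scene.
- **Wash rail:** runs (88,80) to (91,330). Post top is (86,70).
- **Board corners:** (239,287), (459,257), (486,452), (263,484).
- **Prep rail:** end at (638,325), post top at (646,28). Shelf corners are (578,31), (713,31), (722,316), (586,314).

Run:
```python
from h import *
T=lambda u,v:(220+u/3.6,150+v/3.6)
S=lambda u,v:(150+u/2.3,150+v/2.3)
print("knob two",two(T(90,266),S(618,258)),"onz.225",onz("top",*T(90,266),.225))
print("handle onz.142",onz("top",*T(108,200),.142))
for n,p,z in(("wpost",(86,72),.2),("wbar1",(90,120),.196),("wbar2",(92,230),.196),("wend",(90,330),.21),("ppost",(646,30),.2),("pend",(638,325),.21),("pbar",(634,180),.196)):print(n,onz("top",*T(*p),z).round(4))
for z,ps in((.292,((578,31),(713,31),(722,316),(586,314))),(.015,((239,287),(459,257),(486,452),(263,484))),(.01,((53,95),(173,91),(177,186),(58,192))),(.01,((548,85),(667,85),(668,182),(549,182)))):
    P=np.array([onz("top",*T(*p),z)[:2] for p in ps]);print(P.round(3).tolist(),P.mean(0).round(4),"dir",np.degrees(np.arctan2(*(P[0]-P[3]+P[1]-P[2])[::-1])).round(2))
print("scene: wpost",onz("scene",*S(567,397),.2),"pend",onz("scene",*S(222,118),.19),two(T(638,325),S(220,100)), two(T(86,70),S(567,395)),"bottle",onz("top",*T(397,110),.17))
```

```text
knob two (array([0.64471044, 0.22451702, 0.21145546]), np.float64(0.0023470637485839617)) onz.225 [0.64189303 0.22162921 0.225     ]
handle onz.142 [0.71753582 0.21754313 0.142     ]
wpost [0.8124 0.2298 0.2   ]
wbar1 [0.7722 0.2266 0.196 ]
wbar2 [0.6786 0.224  0.196 ]
wend [0.5924 0.223  0.21  ]
ppost [ 0.8421 -0.2359  0.2   ]
pend [ 0.5905 -0.2191  0.21  ]
pbar [ 0.7147 -0.2218  0.196 ]
[[0.811, -0.17], [0.81, -0.276], [0.581, -0.274], [0.584, -0.169]] [ 0.6965 -0.2223] dir -0.44
[[0.668, 0.114], [0.693, -0.084], [0.515, -0.104], [0.489, 0.093]] [0.5912 0.0047] dir 6.58
[[0.851, 0.285], [0.853, 0.175], [0.763, 0.171], [0.759, 0.279]] [0.8068 0.2272] dir 3.05
[[0.854, -0.169], [0.853, -0.278], [0.761, -0.276], [0.762, -0.168]] [ 0.8076 -0.2228] dir -1.33
scene: wpost [0.80427669 0.23001046 0.2       ] pend [ 0.60144979 -0.21745477  0.19      ] (array([ 0.59218891, -0.22139568,  0.20597909]), np.float64(0.004073800201241887)) (array([0.81062047, 0.22954733, 0.21029884]), np.float64(0.0021748419254860717)) bottle [ 0.78491925 -0.0281608   0.17      ]
```

>>> jog_arm:
  plan:
    - [[0, 0, 4], 0]
    - [[0, 0, 4], 0]
    - [[0, 0, 4], 0]
    - [[1.9, 3.9, 0], -0.1]
    - [[1.9, 3.9, 0], -0.1]
    - [[1.9, 3.9, 0], -0.1]
    - [[1.9, 3.9, 0], 0]
    - [[1.9, 3.9, 0], 0]
    - [[1.9, 3.9, 0], 0]
    - [[1.9, 3.9, 0], 0]
    - [[1.9, 3.9, 0], 0]
    - [[1.9, 3.9, 0], 0]
  hand: 8.5

```text
clock: 1.4
tcp_pos: [0.3912, -0.2854, 0.424]
orientation: [3.141, 0.05, 0.0]
contact_force: [0.4, -0.6, 1.2]
grip_width: 0.0849
```

>>> jog_arm:
  plan:
    - [[1.9, 3.9, 0], 0]
    - [[1.9, 3.9, 0], 0]
    - [[1.9, 3.9, 0], 0]
    - [[1.9, 3.9, 0], 0]
    - [[1.9, 3.9, 0], 0]
    - [[1.9, 3.9, 0], 0]
    - [[1.9, 3.9, 0], 0]
    - [[1.9, 3.9, 0], 0]
    - [[1.9, 3.9, 0], 0]
    - [[1.9, 3.9, 0], 0]
    - [[1.9, 3.9, 0], 0]
    - [[0, 0, 0], 0]

```text
clock: 2.6
tcp_pos: [0.6001, 0.1486, 0.423]
orientation: [-3.137, -0.063, 0.002]
contact_force: [-1.1, 0.6, 0.5]
grip_width: 0.0848
```

>>> jog_arm:
  plan:
    - [[0, 0, 0], 0]
    - [[0, 0, 0], 0]

```text
clock: 2.8
tcp_pos: [0.5998, 0.1405, 0.4237]
orientation: [3.14, 0.048, -0.001]
contact_force: [-0.3, 0.6, -0.2]
grip_width: 0.0849
```

>>> jog_arm:
  plan:
    - [[2.1, 4.1, 0], 0]
    - [[2.1, 4.1, 0], 0]
    - [[0, 0, -4], 0]
    - [[0, 0, -4], 0]
    - [[0, 0, 0], 0]

```text
clock: 3.3
tcp_pos: [0.64, 0.2205, 0.3379]
orientation: [3.136, 0.047, -0.015]
contact_force: [-0.9, 0.0, -0.1]
grip_width: 0.0849
```

Run:
```python
from h import *
t=cv2.cvtColor(grab_frame("top"),cv2.COLOR_RGB2BGR);s=cv2.cvtColor(grab_frame("scene"),cv2.COLOR_RGB2BGR)
a=cv2.resize(t[150:270,200:320],(480,480),interpolation=2);b=cv2.resize(s[180:380,340:480],None,fx=2.4,fy=2.4,interpolation=2)
cv2.imwrite("pics/g1.png",cv2.convertScaleAbs(b,alpha=1.6))
print(get_obs()["tcp_pos"],proj("scene",[.642,.2222,.218]))
```

```text
[0.6421524  0.22209319 0.34453707] [417.89557253 258.73319072]
```

View pics/g1.png

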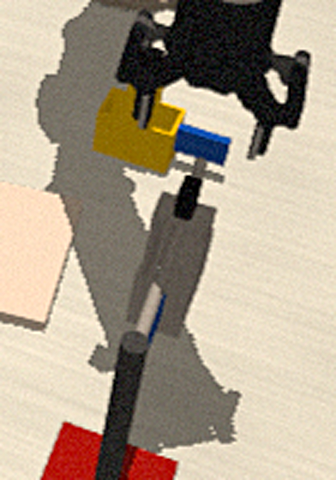

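The picture shows the fingers straddling the knob, which sits at crop (188,195), or (418,261) in the full image. That is within 3 px of its predicted spot, so I'll descend.

>>> jog_arm:
  plan:
    - [[0, 0, -3], 0]
    - [[0, 0, -2], 0]
    - [[0, 0, -1.3], 0]
    - [[0, 0, 0], 0]
    - [[0, 0, 0], 0]

```text
clock: 3.9
tcp_pos: [0.6427, 0.2239, 0.2829]
orientation: [-3.14, -0.049, -0.004]
contact_force: [0.2, 0.1, 1.0]
grip_width: 0.085
```

>>> jog_arm:
  plan:
    - [[0, 0, 0], 0]
    - [[0, 0, 0], 0]
    - [[0, 0, 0], 0]
    - [[0, 0, 0], 0]
    - [[0, 0, 0], 0]
    - [[0, 0, 0], 0]
    - [[0, 0, 0], 0]
    - [[0, 0, 0], 0]
  hand: 0
  grip_force: 60

```text
clock: 4.7
tcp_pos: [0.642, 0.224, 0.2813]
orientation: [-3.141, -0.05, -0.001]
contact_force: [-0.3, 0.8, 3.0]
grip_width: 0.0148
```

>>> jog_arm:
  plan:
    - [[0, 0, 1], 0]
    - [[0, 0, 1], 0]
    - [[0, 0, 1.1], 0]
    - [[0, 0, 0], 0]
    - [[0, 0, 0], 0]

```text
clock: 5.2
tcp_pos: [0.642, 0.2238, 0.3124]
orientation: [-3.141, -0.05, -0.001]
contact_force: [0.4, 0.0, -2.7]
grip_width: 0.0149
```

Run:
```python
from h import *
s=cv2.cvtColor(grab_frame("scene"),cv2.COLOR_RGB2BGR)
b=cv2.resize(s[180:380,340:480],None,fx=2.4,fy=2.4,interpolation=2)
cv2.imwrite("pics/g2.png",cv2.convertScaleAbs(b,alpha=1.6))
o=get_obs();print(o["tcp_pos"],o["contact_force"],o["moment"],o["grip_width"])
```

```text
[0.6417422  0.22370933 0.3117631 ] [ 0.40918904 -0.14437583 -2.67814758] [ 0.00571987 -0.00691601 -0.00163379] 0.015100553822650041
```

View pics/g2.png

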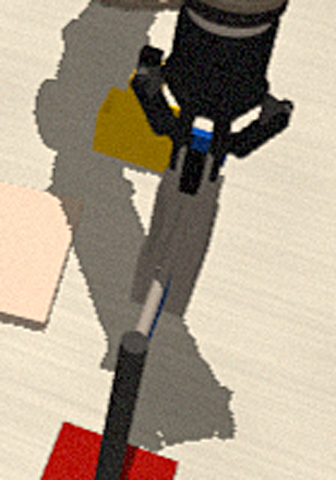

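The caddy hangs from the knob (crop 190,180), lifted level. The wrist reads 2.7 N, about 0.27 kg. Next I withdraw along the rail.

>>> jog_arm:
  plan:
    - [[-2, -0.05, 0], 0]
    - [[-2, -0.05, 0], 0]
    - [[-2, -0.05, 0], 0]
    - [[-2, -0.05, 0], 0]
    - [[-2, -0.05, 0], 0]
    - [[0, 0, 0], 0]

```text
clock: 5.85
tcp_pos: [0.5392, 0.2217, 0.3115]
orientation: [3.14, 0.053, -0.003]
contact_force: [0.3, 0.7, -1.8]
grip_width: 0.0145
```

>>> jog_arm:
  plan:
    - [[-2, -0.05, 0], 0]
    - [[-2, -0.05, 0], 0]
    - [[-2, -0.05, 0], 0]
    - [[-1.2, 0, 0], 0]
    - [[0, 0, 0], 0]
    - [[0, 0, 0], 0]

```text
clock: 6.45
tcp_pos: [0.4708, 0.2197, 0.3121]
orientation: [-3.141, -0.049, -0.002]
contact_force: [1.2, -0.3, -2.1]
grip_width: 0.0146
```

>>> jog_arm:
  plan:
    - [[0, 0, 4], 0]
    - [[0, 0, 4], 0]
    - [[0, -2, 2], 0]
    - [[1, -4, 0], 0]
    - [[2, -4, 0], 0]
    - [[2, -4, 0], 0.1]
    - [[2, -4, 0], 0.15]
    - [[2, -4, 0], 0.15]
    - [[2, 0, 0], 0.15]
    - [[2, 0, 0], 0.15]
    - [[0, 0, 0], 0.15]
    - [[0, 0, 0], 0.15]

```text
clock: 7.65
tcp_pos: [0.6011, -0.0005, 0.4112]
orientation: [-2.73, -1.552, -0.0]
contact_force: [-0.8, 0.1, -1.8]
grip_width: 0.0152
```

>>> jog_arm:
  plan:
    - [[0, 0, 0], 0.15]
    - [[0, 0, 0], 0.15]
    - [[0, 0, 0], 0.15]
    - [[0, 0, 0], 0.15]
    - [[0, 0, 0], 0.15]
    - [[0, 0, 0], 0.15]
    - [[0, 0, 0], 0.15]
    - [[0, 0, 0], 0.15]
    - [[0, 0, 0], 0.15]
    - [[0, 0, 0], 0.15]
    - [[0, 0, 0], 0.15]
    - [[0, 0, 0], 0.15]

```text
clock: 8.85
tcp_pos: [0.6006, -0.0006, 0.4117]
orientation: [0.482, 3.104, 0.001]
contact_force: [-0.2, 0.0, -2.6]
grip_width: 0.0146
```

>>> jog_arm:
  plan:
    - [[0, 0, 0], 0.15]
    - [[0, 0, 0], 0.15]
    - [[0, 0, 0], 0]
    - [[0, 0, 0], 0]

```text
clock: 9.25
tcp_pos: [0.6002, -0.0003, 0.4116]
orientation: [-0.028, -3.141, -0.001]
contact_force: [0.7, -0.9, -2.3]
grip_width: 0.0148
```

Run:
```python
from h import *
o=get_obs();r=R.from_rotvec(o["orientation"]).as_matrix();print(o["tcp_pos"],o["joints"].round(2),"jaw yaw",np.degrees(np.arctan2(r[1,1],r[0,1])),r[:,2].round(3),o["contact_force"],o["grip_width"])
```

```text
[ 6.00194339e-01 -2.93382960e-04  4.11631838e-01] [ 0.58  0.41 -0.93  1.56  0.33  1.34  1.17] jaw yaw 88.99334027237805 [-0.     0.001 -1.   ] [ 0.70774724 -0.89685093 -2.25295941] 0.014792517995718393
```

>>> jog_arm:
  plan:
    - [[0, 0, -4], 0]
    - [[0, 0, -4], 0]
    - [[0, 0, -4], 0]
    - [[0, 0, -4], 0]
    - [[0, 0, -2.5], 0]
    - [[0, 0, -0.8], 0]
    - [[0, 0, 0], 0]
    - [[0, 0, -0.3], 0]
    - [[0, 0, -0.3], 0]
    - [[0, 0, 0], 0]

```text
clock: 10.25
tcp_pos: [0.6, 0.0005, 0.2137]
orientation: [0.02, 3.14, -0.0]
contact_force: [0.5, 0.5, -3.1]
grip_width: 0.015
```

>>> jog_arm:
  plan:
    - [[0, 0, -0.2], 0]
    - [[0, 0, 0], 0]

```text
clock: 10.45
tcp_pos: [0.5996, 0.0004, 0.2111]
orientation: [0.02, 3.141, -0.0]
contact_force: [0.1, -0.8, -2.2]
grip_width: 0.0148
```

>>> jog_arm:
  plan:
    - [[0, 0, -0.1], 0]
    - [[0, 0, 0], 0]

```text
clock: 10.65
tcp_pos: [0.5998, 0.0005, 0.2104]
orientation: [0.02, 3.141, -0.0]
contact_force: [-0.9, -1.6, 2.1]
grip_width: 0.015
```

>>> jog_arm:
  plan:
    - [[0, 0, -0.1], 0]
    - [[0, 0, 0], 0]

```text
clock: 10.85
tcp_pos: [0.5999, 0.0007, 0.2104]
orientation: [0.02, 3.141, -0.001]
contact_force: [-3.6, -1.6, 10.4]
grip_width: 0.0149
```

Contact with the board. Opening the hand and rising.

>>> jog_arm:
  plan:
    - [[0, 0, 0], 0]
    - [[0, 0, 0], 0]
    - [[0, 0, 0], 0]
    - [[0, 0, 0], 0]
    - [[0, 0, 0], 0]
    - [[0, 0, 0], 0]
    - [[0, 0, 2], 0]
    - [[0, 0, 4], 0]
    - [[0, 0, 4], 0]
    - [[0, 0, 0], 0]
  hand: 8.5

```text
clock: 11.85
tcp_pos: [0.602, 0.0018, 0.3147]
orientation: [0.019, 3.132, 0.001]
contact_force: [-0.3, 1.0, 0.9]
grip_width: 0.085
```

>>> jog_arm:
  plan:
    - [[-4, 0, 1], 0]
    - [[-5, 0, 0], 0]
    - [[-5, 0, 0], 0]
    - [[-5, 0, 0], 0]
    - [[0, 0, 0], 0]

```text
clock: 12.35
tcp_pos: [0.4028, -0.0002, 0.3171]
orientation: [-0.021, -3.136, 0.012]
contact_force: [1.0, -0.0, -0.5]
grip_width: 0.085
```

Run:
```python
from h import *
t=cv2.cvtColor(grab_frame("top"),cv2.COLOR_RGB2BGR);s=cv2.cvtColor(grab_frame("scene"),cv2.COLOR_RGB2BGR)
a=cv2.resize(t[200:300,270:370],(400,400),interpolation=2);b=cv2.resize(s[180:320,270:410],(400,400),interpolation=2)
cv2.imwrite("pics/b1.png",cv2.convertScaleAbs(np.hstack([a,b]),alpha=1.4))
o=get_obs();print(o["tcp_pos"],o["contact_force"],o["joints"].round(2))
print(proj("scene",[.6,0,.147]),proj("scene",[.51,0,.053]),proj("top",[.6,0,.163]),proj("top",[.51,0,.071]))
```

```text
[ 4.08820337e-01 -1.53988705e-04  3.18985498e-01] [1.38052097 0.11754987 0.28716256] [ 0.87  0.1  -1.05  2.08  0.11  1.01  1.32]
[327.50014022 239.75313407] [340.31033558 244.5578407 ] [321.77267293 241.12245169] [322.24257877 275.23690353]
```

View pics/b1.png

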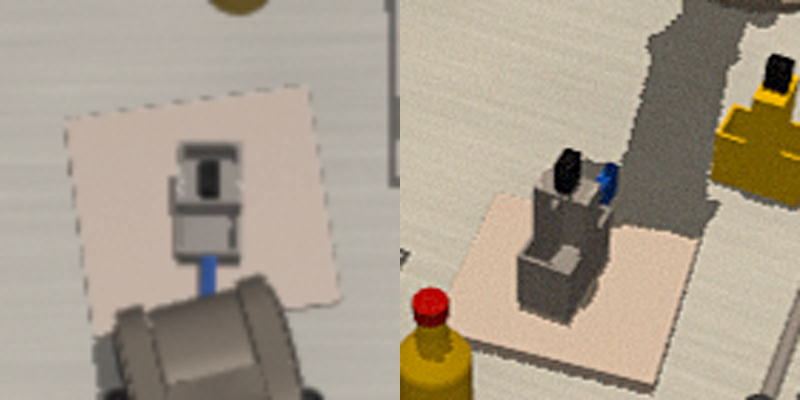

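The caddy stands upright on the board with its knob at scene (329,239), matching the prediction (327,240). The handle points to the robot. I'll grasp it 90 mm from the middle.

>>> jog_arm:
  plan:
    - [[5, 0.1, 0], 0]
    - [[5, 0.1, 0], 0]
    - [[0.1, 0, -4], 0]
    - [[0, 0, -4], 0]
    - [[0, 0, -4], 0]
    - [[0, 0, -4], 0]
    - [[0, 0, -3], 0]
    - [[0, 0, -2.2], 0]
    - [[0, 0, 0], 0]
    - [[0, 0, 0], 0]

```text
clock: 13.45
tcp_pos: [0.5115, 0.0033, 0.1064]
orientation: [-0.019, -3.141, -0.002]
contact_force: [1.0, 0.5, 2.0]
grip_width: 0.0851
```

>>> jog_arm:
  plan:
    - [[0, 0, 0], 0]
    - [[0, 0, 0], 0]

```text
clock: 13.65
tcp_pos: [0.5116, 0.0027, 0.108]
orientation: [0.02, 3.139, 0.0]
contact_force: [0.7, 0.3, -0.1]
grip_width: 0.0848
```

>>> jog_arm:
  plan:
    - [[0, 0, 0], 0]
    - [[0, 0, 0], 0]
    - [[0, 0, 0], 0]
    - [[0, 0, 0], 0]
    - [[0, 0, 0], 0]
    - [[0, 0, 0], 0]
    - [[0, 0, 0], 0]
    - [[0, 0, 0], 0]
    - [[0, 0, 0], 0]
    - [[0, 0, 0], 0]
  hand: 0
  grip_force: 110

```text
clock: 14.65
tcp_pos: [0.5106, 0.0024, 0.1071]
orientation: [0.02, 3.141, -0.001]
contact_force: [-1.7, -0.0, 5.2]
grip_width: 0.0108
```

>>> jog_arm:
  plan:
    - [[0, 0, 1], 0]
    - [[0, 0, 2], 0]
    - [[0, 0, 2], 0]
    - [[0, 0, 0], 0]
    - [[0, 0, 0], 0]

```text
clock: 15.15
tcp_pos: [0.5104, 0.0023, 0.1568]
orientation: [0.02, 3.141, -0.0]
contact_force: [-0.6, -0.8, -2.1]
grip_width: 0.0108
```

Run:
```python
from h import *
t=cv2.cvtColor(grab_frame("top"),cv2.COLOR_RGB2BGR);s=cv2.cvtColor(grab_frame("scene"),cv2.COLOR_RGB2BGR)
a=cv2.resize(t[200:300,270:370],(400,400),interpolation=2);b=cv2.resize(s[180:320,270:410],(400,400),interpolation=2)
cv2.imwrite("pics/b2.png",cv2.convertScaleAbs(np.hstack([a,b]),alpha=1.4))
o=get_obs();print(o["tcp_pos"],o["contact_force"],o["moment"],o["grip_width"],o["joints"].round(2))
x,y,z=o["tcp_pos"];print(proj("scene",[x+.09,y,z+.04]),proj("top",[x+.09,y,z+.056]))
```

```text
[0.50981374 0.00222018 0.15602457] [-0.47255283  0.32154391 -1.9866874 ] [-0.00912057  0.18781159  0.01768224] 0.010621558165946893 [ 0.55  0.56 -0.85  2.03  0.58  0.82  0.92]
[328.96144745 224.522883  ] [320.9560028 237.9982618]
```

View pics/b2.png

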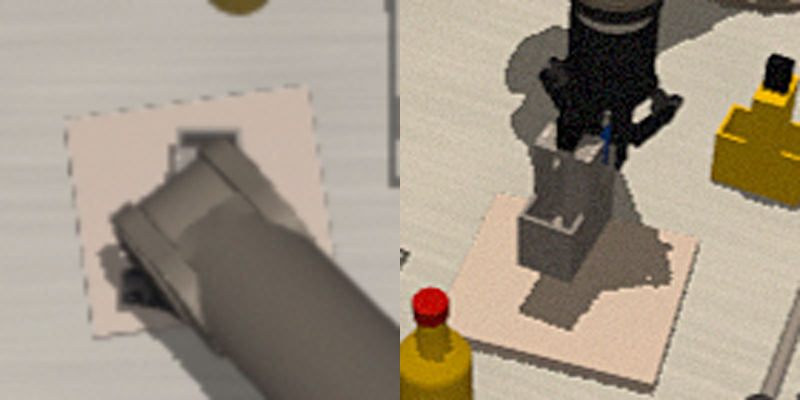

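The caddy is held firmly by its handle, level and clear of the board. I'm moving it to the pre-insert spot in front of the prep rail.

>>> jog_arm:
  plan:
    - [[-2.5, 0, 1.8], 0]
    - [[-2.5, 0, 1.8], 0]
    - [[-2.5, -1, 1.7], 0]
    - [[0, -3, 0], 0]
    - [[0, -3, 0], 0]
    - [[0, -3, 0], 0]
    - [[0, -3, 0], 0]
    - [[0, -3, 0], 0]
    - [[0, -3, 0], 0]
    - [[0, -3.1, 0], 0]
    - [[0, 0, 0], 0]
    - [[0, 0, 0], 0]

```text
clock: 16.45
tcp_pos: [0.4349, -0.2188, 0.2089]
orientation: [-0.022, -3.14, -0.002]
contact_force: [0.2, 0.2, -3.2]
grip_width: 0.0108
```

Run:
```python
from h import *
t=cv2.cvtColor(grab_frame("top"),cv2.COLOR_RGB2BGR);s=cv2.cvtColor(grab_frame("scene"),cv2.COLOR_RGB2BGR)
a=cv2.resize(t[150:270,350:470],(400,400),interpolation=2);b=cv2.resize(s[130:270,150:290],(400,400),interpolation=2)
cv2.imwrite("pics/p1.png",cv2.convertScaleAbs(np.hstack([a,b]),alpha=1.4))
o=get_obs();r=R.from_rotvec(o["orientation"]).as_matrix();print(o["tcp_pos"],o["contact_force"],o["moment"],o["grip_width"],o["joints"].round(2),"yaw",np.degrees(np.arctan2(r[1,1],r[0,1])))
x,y,z=o["tcp_pos"];w=np.radians(-1)
M=R.from_euler("z",w).as_matrix()
C=lambda p:((proj("scene",[x,y,z-.092]+M@np.array(p))-[150,130])*400/140+[400,0]).round(0)
for n,p in(("far lower +y",(.135,.025,0)),("far lower -y",(.135,-.025,0)),("far rim +y",(.135,.025,.06)),("far rim -y",(.135,-.025,.06)),("arch top +y",(.105,.022,.116)),("knobtop",(.09,0,.148))):print(n,C(p))
for n,p in(("bar end",[.593,-.2205,.19]),("stop top",[.593,-.2205,.22])):print(n,((proj("scene",p)-[150,130])*400/140+[400,0]).round(0))
```

```text
[ 0.43529467 -0.21738638  0.20938328] [ 0.32709781  0.16479705 -3.0305801 ] [0.03187289 0.16061416 0.02259046] 0.01065398620768991 [ 1.08  0.44 -0.9   2.04  0.45  0.87  1.48] yaw 89.37399134896883
far lower +y [722. 254.]
far lower -y [675. 238.]
far rim +y [718. 202.]
far rim -y [669. 186.]
arch top +y [728. 131.]
knobtop [712.  84.]
bar end [678. 197.]
stop top [675. 169.]
```

View pics/p1.png

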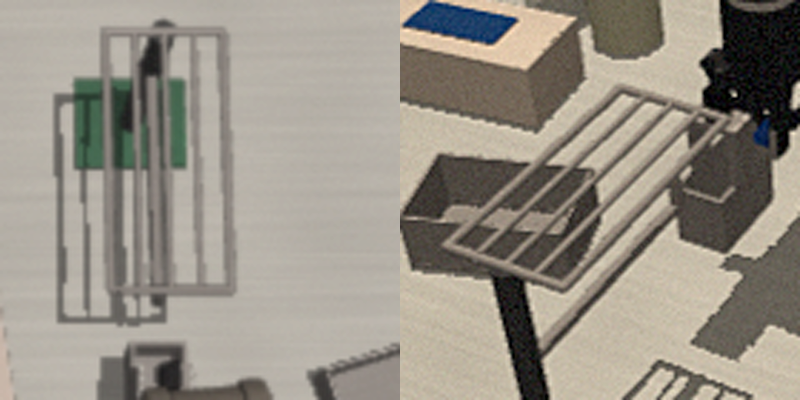

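The caddy sits level in front of the rail end. Its far corners at (727,253) and (677,235) are within 5 px of prediction, and in the top view it is centred on the bar at column 158. Inserting along the rail.

>>> jog_arm:
  plan:
    - [[1.2, 0, 0], 0]
    - [[1.2, 0, 0], 0]
    - [[1.2, 0, 0], 0]
    - [[1.2, 0, 0], 0]
    - [[0, 0, 0], 0]
    - [[0, 0, 0], 0]

```text
clock: 17.15
tcp_pos: [0.4838, -0.2181, 0.2097]
orientation: [-0.018, -3.141, -0.001]
contact_force: [0.7, 0.1, -2.2]
grip_width: 0.0107
```

>>> jog_arm:
  plan:
    - [[1, 0, 0], 0]
    - [[1, 0, 0], 0]
    - [[1, 0, 0], 0]
    - [[1, 0, 0], 0]
    - [[1, 0, 0], 0]
    - [[0, 0, 0], 0]
    - [[0, 0, 0], 0]

```text
clock: 17.85
tcp_pos: [0.5336, -0.2183, 0.2097]
orientation: [-0.019, -3.141, -0.001]
contact_force: [0.2, 0.0, -2.6]
grip_width: 0.0108
```

Run:
```python
from h import *
t=cv2.cvtColor(grab_frame("top"),cv2.COLOR_RGB2BGR);s=cv2.cvtColor(grab_frame("scene"),cv2.COLOR_RGB2BGR)
a=cv2.resize(t[190:270,370:450],(400,400),interpolation=2);b=cv2.resize(s[150:230,190:270],(400,400),interpolation=2)
cv2.imwrite("pics/p2.png",cv2.convertScaleAbs(np.hstack([a,b]),alpha=1.5))
x,y,z=get_obs()["tcp_pos"]
for n,p in(("stop top near",[.587,-.2205,.22]),("stop far",[.599,-.2205,.22]),("arch near",[x+.075,y,z+.024]),("arch far",[x+.105,y,z+.024]),("knob top",[x+.09,y,z+.056])):
  print(n,((proj("scene",p)-[190,150])*5+[400,0]).round(0),((proj("top",p)-[370,190])*5).round(0))
```

```text
stop top near [687. 190.] [141. 254.]
stop far [674. 203.] [140. 234.]
arch near [665. 192.] [139. 213.]
arch far [632. 227.] [137. 162.]
knob top [642. 154.] [145. 176.]
```

View pics/p2.png

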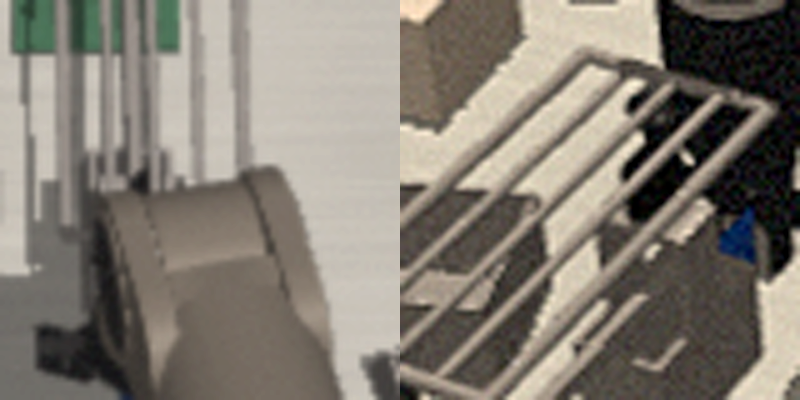

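The light arch edge at (685,228) matches the prediction for an arch past the stop. I'm lowering onto the bar.

>>> jog_arm:
  plan:
    - [[0, 0, -1], 0]
    - [[0, 0, -1], 0]
    - [[0, 0, -0.7], 0]
    - [[0, 0, -0.2], 0]
    - [[0, 0, 0], 0]

```text
clock: 18.45
tcp_pos: [0.5333, -0.2184, 0.1803]
orientation: [-0.019, -3.141, -0.001]
contact_force: [1.4, -0.8, -3.9]
grip_width: 0.0103
```

>>> jog_arm:
  plan:
    - [[0, 0, -0.2], 0]
    - [[0, 0, 0], 0]

```text
clock: 18.65
tcp_pos: [0.5334, -0.2185, 0.1788]
orientation: [-0.019, -3.141, -0.0]
contact_force: [2.2, 0.1, -4.0]
grip_width: 0.0109
```

>>> jog_arm:
  plan:
    - [[0, 0, -0.1], 0]
    - [[0, 0, 0], 0]

```text
clock: 18.85
tcp_pos: [0.5337, -0.2185, 0.1782]
orientation: [0.019, 3.141, -0.0]
contact_force: [0.6, -0.7, -0.3]
grip_width: 0.0105
```

>>> jog_arm:
  plan:
    - [[0, 0, -0.1], 0]
    - [[0, 0, 0], 0]

```text
clock: 19.05
tcp_pos: [0.5341, -0.2185, 0.1776]
orientation: [0.019, 3.14, -0.001]
contact_force: [-1.5, -0.0, 5.1]
grip_width: 0.0107
```

```bash
python3 -c "
from h import *
o=get_obs();print(o['tcp_pos'],o['contact_force'],o['moment'])"
```

```text
[ 0.53409559 -0.21850783  0.17761521] [-1.49218614 -0.01885678  5.14566129] [ 0.0893979  -0.225777    0.03993438]
```

>>> jog_arm:
  plan:
    - [[0, 0, 0], 0]
    - [[0, 0, 0], 0]
    - [[0, 0, 0], 0]
    - [[0, 0, 0], 0]
    - [[0, 0, 0], 0]
    - [[0, 0, 0], 0]
    - [[0, 0, 0], 0]
  hand: 6

```text
clock: 19.75
tcp_pos: [0.5335, -0.2185, 0.1769]
orientation: [-0.019, -3.141, -0.0]
contact_force: [0.0, 0.1, -0.0]
grip_width: 0.0598
```

>>> jog_arm:
  plan:
    - [[-0.5, 0, 0], 0]
    - [[-1, 0, 0], 0]
    - [[-1.5, 0, 0], 0]
    - [[-2, 0, 0], 0]
    - [[-2, 0, 0], 0]
    - [[-1, 0, 1], 0]
    - [[0, 0, 4], 0]
    - [[0, 0, 4], 0]
    - [[0, -4, 4], 0]
    - [[0, -4, 4], 0]
    - [[0, -4, 0], 0]
    - [[0, 0, 0], 0]

```text
clock: 20.95
tcp_pos: [0.4522, -0.3357, 0.339]
orientation: [0.033, 3.14, -0.005]
contact_force: [0.3, 0.2, -1.2]
grip_width: 0.0599
```

Run:
```python
from h import *
t=cv2.cvtColor(grab_frame("top"),cv2.COLOR_RGB2BGR);s=cv2.cvtColor(grab_frame("scene"),cv2.COLOR_RGB2BGR)
a=cv2.resize(t[150:270,350:470],(400,400),interpolation=2);b=cv2.resize(s[140:240,180:280],(400,400),interpolation=2)
cv2.imwrite("pics/f1.png",cv2.convertScaleAbs(np.hstack([a,b]),alpha=1.5))
o=get_obs();print(o["clock"],o["tcp_pos"],o["contact_force"])
x,y=.534,-.2185
for n,p in(("stop top near",[.587,-.2205,.22]),("stop far",[.599,-.2205,.22]),("arch near +y",[x+.075,y+.022,.202]),("arch far +y",[x+.105,y+.022,.202]),("knob top",[x+.09,y,.234]),("far low +y",[x+.135,y+.025,.086]),("far low -y",[x+.135,y-.025,.086])):
  print(n,((proj("scene",p)-[180,140])*4+[400,0]).round(0),((proj("top",p)-[350,150])*3.333).round(0))
```

```text
21.05 [ 0.4530227  -0.32988081  0.33791473] [-0.17570182 -0.02364435 -0.00532505]
stop top near [670. 192.] [161. 303.]
stop far [659. 203.] [160. 289.]
arch near +y [688. 246.] [130. 282.]
arch far +y [662. 275.] [129. 249.]
knob top [638. 208.] [159. 257.]
far low +y [659. 448.] [112. 244.]
far low -y [590. 424.] [165. 244.]
```

View pics/f1.png

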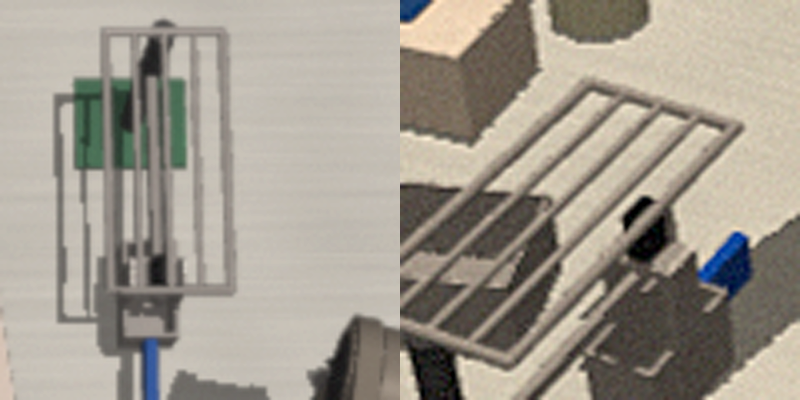

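The caddy hangs level under the shelf, with the knob at (645,228) in the scene crop and the blue handle out past the free end. The arch is behind the stop and the gripper is clear. Handing in.

```bash
python3 -c "
from h import *
print(hand_in())"
```

```text
the job is handed in; nothing more can be done
None
```

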